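Line up the lid hinge of a press fixture and hold it for the pin

TASK

This clamping fixture has just been drilled: push the four loose chips off its seat onto the bench with the scraper block, keeping the fingers off the chips, and stand the scraper back on the bench clear of the fixture. Then take the lid by its handle, mesh its hinge knuckles with those on the fixture's jamb, press it down against the spring plungers until it lies flat on the seat with the knuckle holes in line, and finish while still holding it pressed down by the handle, so that a workmate can drive in the pin. Leave the other things on the bench alone.

Things in the scene. Friction and masses are not known exactly. Their poses are not given: they have to be found in the camera images.
- fixture: the clamping fixture, bolted to the bench: aluminium base 142 mm deep (x), 140 mm wide (y), a flat black seat on top, and at its far side (+x) an aluminium jamb block with the fixed hinge leaf, whose top is 43 mm above the bench. Origin on the bench, 50 mm before (-x of) the hinge line. x level, from the seat to the jamb; y along the hinge; z up
- fixture_axis (a point): middle of the fixture's hinge line, on the axis of the 6 mm holes of its three fixed steel knuckles (barrels 12 mm in diameter, 18.5 mm long, at y = -40, 0, +40 mm of here, rims chamfered). Axes as the fixture. 7 mm above the seat's top, 37 mm above the bench. The knuckles' fronts are 6 mm before (-x of) this point, the jamb's face 7.5 mm behind it
- seat (a point): centre of the flat seat's top, 106 mm (x) by 128 mm (y), 30 mm above the bench; axes as the fixture; fixture_axis is at (62, 0, 7) mm from here. Its front edge (53 mm to -x, robot side) drops straight to the bench. 4 brass spring plungers, 7 mm thick, stand 5 mm out at x = -28, +38, y = -50, +50 mm; all together push 5 N when out, 11.5 N flush. Chips lie at x -37 to +17, y -28 to +28 mm
- lid: the lid, lying flat on the bench: aluminium plate 100 mm (x) by 116 mm (y), 10 mm thick, 0.28 kg, with a steel hinge leaf (13 mm above the underside) and two knuckles on its +x side and a black handle on top. Origin at the middle of its underside; x towards the knuckles, y along the hinge line, z up. Let go on the free plungers it stands 5 mm above the seat
- lid_grip (a point): centre of the lid's handle bar, where to grip it: bar 12 mm wide (x), 84 mm long (y), 16 mm high, on two posts, open for 20 mm below it. This point is 38 mm above the lid's underside, over the middle of the plate. Axes as the lid
- lid_axis (a point): middle of the lid's hinge line, on the axis of the 6 mm holes of its two knuckles (barrels 12 mm in diameter, 18 mm long, at y = -20, +20 mm of here, rims chamfered). Axes as the lid; at (57.5, 0, -31) mm from lid_grip. With the lid home it coincides with fixture_axis, axes too. The knuckles drop in from above, 1.75 mm play each way along y; 1.5 mm towards the jamb; to -x nothing stops them
- scraper_grip (a point): centre of the upright wooden grip of the scraper block, which stands on the bench: grip 14 mm thick (x), 54 mm long (y), from 11 to 53 mm above its lower face, on a blue foot with a white wiping edge, 24 mm (x) by 66 mm (y). This point is 38 mm above the lower face. Mass 0.15 kg. It wipes with either long side
- scraper: the scraper block; origin at the centre of its lower face, axes as scraper_grip (z up when it stands)
- chip1: curled bright aluminium drilling chip on the seat, about 13 mm across and 5 mm high; origin at the middle of the curl, on its underside
- chip2: curled bright aluminium drilling chip on the seat, about 13 mm across and 5 mm high; origin at the middle of the curl, on its underside
- chip3: curled bright aluminium drilling chip on the seat, about 13 mm across and 5 mm high; origin at the middle of the curl, on its underside
- chip4: curled bright aluminium drilling chip on the seat, about 13 mm across and 5 mm high; origin at the middle of the curl, on its underside
- hinge_pin: bystander: steel hinge pin with a hexagonal head, 6 mm in diameter, 118 mm long, lying on the bench; origin under its middle
- driver_red: bystander: screwdriver with a red handle, 172 mm long, lying on the bench; origin under its middle
- cup_screws: bystander: open blue cup of screws, 62 mm across, 31 mm high; origin under its centre
- module_12: bystander: small square black camera module standing on edge, 24 x 56 x 53 mm; origin under its centre. Like those in the fixed white trays behind the work (beyond x = 0.62 m, up to 0.10 m high) and on its right (y below -0.10 m, up to 0.16 m high)
There are look-alikes about, which are no part of the job. What is shaped like the scraper but red is not meant.

How it is judged:
By the outcome, as a careful person would: the job done as asked, in the order asked, and still so for the second after the job is handed in, while the arm keeps its last pose, push and grip.
It also fails if it takes over 66 s, if anything falls off the work surface, if the arm or the gripper's body presses on something with over 40 N, if the wrist force passes 120 N, or if a joint passes its speed limit or range.

ROBOT

A 6-joint arm with a two-finger parallel gripper is mounted at the origin on a cart in front of the work surface, level with it; the furniture and walls round the work are solid. World frame = base frame: x ahead of the robot, y to its left, z up, the work surface at z = 0. Lengths are in m, angles in rad, forces in N, time in s.
With the tool pointing down it reaches from about 0.275 to 0.775 m from the base axis. Payload 14.6 kg.
Tool frame: the origin (TCP) lies where the fingers leave the gripper's body, on its centre line; the fingertips stand 73 mm ahead of it and the grasp point (between the pads) lies 54 mm ahead of it; z points along the fingers, x is the direction in which the jaws open and shut, and the axes are right-handed (so a half turn about z gives the same grasp; the last joint's range is limited). The gripper opens to 85 mm and grips with 20 to 120 N. Pads are 22 mm wide; open, the fingers measure 114 mm over their backs; the gripper's body (76 mm by 85 mm) begins 54 mm behind the grasp point. The pads swing forward as they close: fully open they stand 13 mm farther back than shut.
Start: joints at [-1.314, 0.263, -0.048, 1.259, 0, 1.415], TCP at [0.21, -0.481, 0.304] pointing down, gripper open.
Joint ranges: [-2.65, 2.65], [-0.89, 1.7], [-1.18, 1.37], [-2.13, 2.11], [-1.35, 1.29], [-3.14, 3.14]. Speed limits (rad/s): [1.89, 1.89, 2.57, 2.79, 3.14, 3.14].

INTERFACE

Orientations are given as [roll, pitch, yaw] about the fixed x, y, z axes, in that order (R = Rz(yaw) Ry(pitch) Rx(roll)).
In Python, from station import get_state, grab_frame, job_done gives the robot as it stands.
- The arm moves only by the tool apply_moves, never from a script. Its argument "steps" is a list of rows, each a list of 7 numbers: the finger opening in m, from 0 to 0.0854, then the shift along the tool's x, y, z in m, then the turn, a rotation vector about the tool's x, y, z in degrees. A call has 1 to 10 rows; each row shifts and turns the commanded pose from where the row before left it, along the tool's axes as they then stand; what a row does not reach is not made up. A row lasts 1/10 s, in which the tool goes at most 50 mm and 8.59 degrees, less where a joint would pass 70% of its speed; a pose out of reach is approached as far as the arm can. A call is refused whole if a number of a shift passes 0.05 or a number of a turn 8.59, either way. A call with a gripper value outside its range is refused whole. The fingers move at their own pace and stop on an object; "force" is the grip in N (left out, the last holds). Time passes only in rows, so rows that do not move let the fingers close. It gives the time, the measured TCP pose, the force and the opening at its end, in the units of the state.
- get_state(): the state, without advancing time (a new reading comes with each control period).
- grab_frame(name): name is "scene" or "top" or "wrist"; returns a dict with "img" (400x640x3 uint8, blue, green, red), "intrinsics" (3x3 intrinsics, pixels), "dist_coeffs" ([k1, k2, p1, p2, k3] as OpenCV has them; the pictures are not rectified), "T" (4x4, takes a point from camera to world coordinates); the wrist camera has in their place "mount" (4x4, takes a point from camera to tool coordinates, whose origin is the TCP and whose axes are the tool frame's). Camera axes: x right, y up, looking along -z (the intrinsics and any distortion apply to the point x, -y, -z); pixel columns grow to the right and rows downward; lengths in m; the calibration is good to about 2 mm. A picture is of the moment at which its call begins: read the wrist's pose just before it. There is no depth.
- job_done(): hands the job in, once; it reports no verdict.
The state is a dict: "time_s": time; "q": joint angles; "qvel": joint speeds; "joint_torque": joint torques, N m; "ee_pos": TCP position; "tcp_rot": TCP orientation; "force": force on the tool from outside, world axes, zero at the start; "ft_torque": the same for the moment, N m; "opening": opening from 0.0 (shut) to 1.0 (fully open).
Only numpy, scipy, OpenCV 4.12 (cv2) and the standard library are available. Lean on these libraries where they do the work, as an engineer would, in place of code of your own. Each camera call takes 0.05 s, during which the arm holds its last target. There are 200 camera calls.

## Working session

There is one attempt and no reset: what is moved stays moved. The work goes in short steps, Python scripts to look and compute and a tool call to move; the robot and the scene stay as the last step left them, time stands still between calls to the robot, and variables do not carry over. Pictures are saved under pics/ and viewed, about 8 in all and at most 12, crops included, and the job is handed in when it is done.

Besides the shell and the picture viewer there is one more tool, called after "Call:" in YAML: its name, and indented under it one key for each argument. apply_moves: Moves the arm, as the interface text tells. Its arguments: {"type":"object","properties":{"steps":{"type":"array","items":{"type":"array","items":{"type":"number"}}},"force":{"type":"number"}},"required":["steps"]}

```bash
mkdir -p pics
cat > h.py <<'E'
import numpy as np, cv2
from station import get_state, grab_frame, job_done
from scipy.spatial.transform import Rotation as R
def tcp(s=None):
    s=s or get_state(); T=np.eye(4); r=np.array(s["tcp_rot"])
    T[:3,:3]=r if r.shape==(3,3) else R.from_euler('xyz',r).as_matrix(); T[:3,3]=s["ee_pos"]; return T
def frame(name):
    t=tcp(); f=grab_frame(name)
    if name=="wrist": f["T"]=t@np.array(f["mount"])
    f["T"]=np.array(f["T"]); return f
def save(f,fn): cv2.imwrite("pics/"+fn,f["img"]); np.savez("pics/"+fn[:-4],img=f["img"],K=f["intrinsics"],d=f["dist_coeffs"],T=f["T"])
def load(fn):
    z=np.load("pics/"+fn+".npz"); return dict(img=z["img"],intrinsics=z["K"],dist_coeffs=z["d"],T=z["T"])
def cast(f,px,z):
    p=cv2.undistortPoints(np.array(px,float).reshape(-1,1,2),np.array(f["intrinsics"],float),np.array(f["dist_coeffs"],float))[:,0]
    d=np.c_[p[:,0],-p[:,1],-np.ones(len(p))]@f["T"][:3,:3].T; o=f["T"][:3,3]
    return o+d*((z-o[2])/d[:,2])[:,None]
def proj(f,P):
    c=(np.atleast_2d(P)-f["T"][:3,3])@f["T"][:3,:3]; c=c*[1,-1,-1]
    return cv2.projectPoints(c,np.zeros(3),np.zeros(3),np.array(f["intrinsics"],float),np.array(f["dist_coeffs"],float))[0][:,0]
E
python3 - <<'E'
from h import *
print(get_state())
for n in("scene","top"):
    f=frame(n); save(f,n+"0.png"); print(n,f["T"].round(3).tolist(),np.array(f["intrinsics"]).round(1).tolist())
f=frame("wrist"); print(np.array(f["mount"]).round(3).tolist())
E
```

```text
{'time_s': 0.0, 'q': array([-1.31428642e+00,  2.63517987e-01, -4.89359489e-02,  1.25941408e+00,
       -8.35115264e-06,  1.41553816e+00]), 'qvel': array([-1.35500497e-03, -1.63216426e-04, -1.30025303e-04,  8.29549315e-06,
       -8.42973176e-04,  1.51841176e-04]), 'joint_torque': array([ 2.32525585e-03, -6.37629461e+01,  3.84549809e+01,  1.42199328e-02,
       -1.20176819e-04,  3.06594029e-05]), 'ee_pos': array([ 0.21008211, -0.48091171,  0.30342799]), 'tcp_rot': array([-3.14143518e+00,  1.06009286e-03, -1.15902816e+00]), 'force': array([-0.63923664,  0.45153966, -0.30705299]), 'ft_torque': array([ 0.03083047,  0.01588114, -0.01166644]), 'opening': 1.0029152399460457}
scene [[-0.689, 0.4, -0.605, -0.39], [-0.725, -0.376, 0.578, 1.035], [0.004, 0.836, 0.548, 0.878], [0.0, 0.0, 0.0, 1.0]] [[502.2, 0.0, 320.7], [0.0, 502.2, 197.1], [0.0, 0.0, 1.0]]
top [[0.02, 0.998, -0.052, 0.436], [-1.0, 0.019, -0.014, 0.174], [-0.013, 0.052, 0.999, 1.123], [0.0, 0.0, 0.0, 1.0]] [[399.9, 0.0, 326.8], [0.0, 399.9, 201.5], [0.0, 0.0, 1.0]]
[[1.0, 0.0, 0.0, 0.001], [0.0, -0.966, -0.26, -0.066], [0.0, 0.26, -0.966, -0.069], [0.0, 0.0, 0.0, 1.0]]
```

View pics/top0.png

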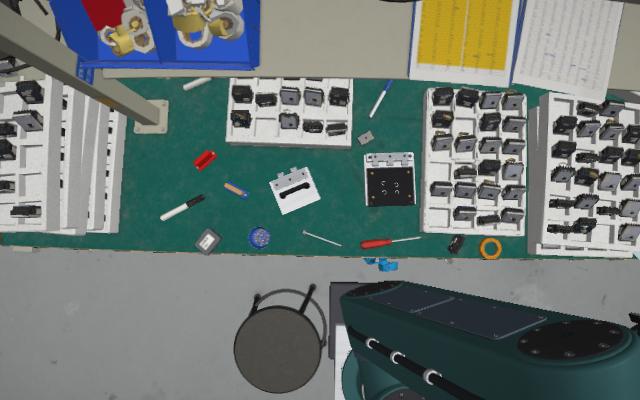

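View pics/scene0.png

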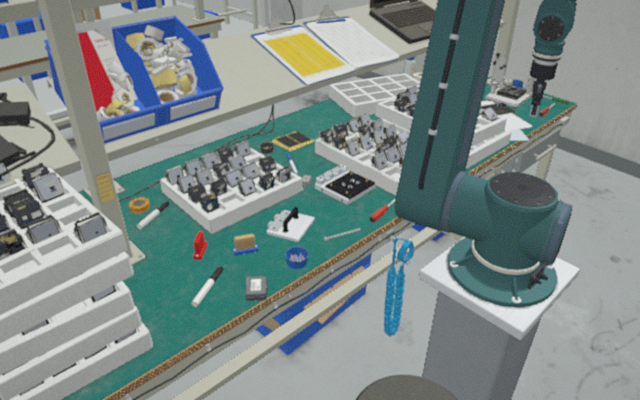

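The top view shows the fixture at about (390,180) with chips, the lid at (294,190), the blue/wood scraper at (236,190) and the red look-alike at (205,160). The scene view agrees.

Run:
```python
from h import *
f=load("top0")
for n,p,z in [("scr",(236,190),.03),("lidhandle",(294,188),.04),("seat",(390,186),.03),("jamb",(390,160),.043),("red",(205,160),.03),("cup",(260,238),.03),("pinL",(304,232),0),("pinR",(341,245),0),("drv",(362,244),.01),("drvR",(420,237),0),("module",(456,243),.05),("tray corner",(424,90),.05),("traycorner2",(424,232),.05),("backtray",(228,143),.05),("backtray2",(352,146),.05),("benchedge",(300,250),0),
 ("sheetgrey",(366,137),.0),("greysq",(208,241),0),("whitemarker",(190,207),0)]:
    print(n,cast(f,[p],z)[0].round(3))
s=get_state();T=tcp(s);print(T.round(3))
```

```text
scr [0.52 0.44 0.03]
lidhandle [0.527 0.278 0.04 ]
seat [0.539 0.016 0.03 ]
jamb [0.608 0.018 0.043]
red [0.602 0.531 0.03 ]
cup [0.389 0.37  0.03 ]
pinL [0.407 0.251 0.   ]
pinR [0.373 0.147 0.   ]
drv [0.377 0.089 0.01 ]
drvR [ 0.399 -0.075  0.   ]
module [ 0.386 -0.162  0.05 ]
tray corner [ 0.805 -0.074  0.05 ]
traycorner2 [ 0.415 -0.074  0.05 ]
backtray [0.647 0.462 0.05 ]
backtray2 [0.644 0.123 0.05 ]
benchedge [0.357 0.261 0.   ]
sheetgrey [0.68  0.081 0.   ]
greysq [0.375 0.524 0.   ]
whitemarker [0.471 0.579 0.   ]
[[ 0.4   -0.916 -0.     0.21 ]
 [-0.916 -0.4    0.001 -0.481]
 [-0.001 -0.    -1.     0.304]
 [ 0.     0.     0.     1.   ]]
```

```bash
cat >> h.py <<'E'
def plan(pos,yaw=None,op=0.0854,n=None,v=0.04,T=None,tilt=None):
    """print rows from measured pose (or T) to pos/yaw(deg), tool down"""
    T=tcp() if T is None else T.copy()
    if yaw is None: yaw=np.degrees(np.arctan2(T[1,0],T[0,0]))
    Rg=R.from_euler('xyz',[np.pi,0,np.radians(yaw)]).as_matrix(); G=np.eye(4);G[:3,:3]=Rg;G[:3,3]=pos
    rv=R.from_matrix(T[:3,:3].T@Rg).as_rotvec(degrees=True)
    if n is None: n=int(max(1,np.ceil(np.linalg.norm(pos-T[:3,3])/v),np.ceil(np.linalg.norm(rv)/8)))
    rows=[]; C=T.copy(); R0=T[:3,:3].copy(); p0=T[:3,3].copy()
    for i in range(1,n+1):
        p=p0+(np.array(pos)-p0)*i/n; Rt=R0@R.from_rotvec(rv*i/n,degrees=True).as_matrix()
        d=(C[:3,:3].T@(p-C[:3,3])).round(4 if n<4 else 3); w=R.from_matrix(C[:3,:3].T@Rt).as_rotvec(degrees=True).round(1)
        if i==n: d=d.round(4); d=(C[:3,:3].T@(p-C[:3,3])).round(4)
        C[:3,3]+=C[:3,:3]@d; C[:3,:3]=C[:3,:3]@R.from_rotvec(w,degrees=True).as_matrix()
        rows.append([op]+[float(x) for x in (d+0)]+[float(x) for x in (w+0)])
    print(n,"rows"); 
    for k in range(0,n,10): print(rows[k:k+10])
    return C
E
python3 -c "
from h import *
plan(np.array([.52,.04,.30]),2,v=.045)"
```

```text
14 rows
[[0.0854, -0.025, -0.035, 0.0, 0.0, 0.0, -4.9], [0.0854, -0.022, -0.037, 0.001, 0.0, 0.0, -4.9], [0.0854, -0.019, -0.039, 0.0, 0.0, 0.0, -4.9], [0.0854, -0.016, -0.041, 0.0, 0.0, 0.0, -4.8], [0.0854, -0.012, -0.041, 0.0, 0.0, 0.0, -4.9], [0.0854, -0.008, -0.043, 0.001, 0.0, 0.0, -4.9], [0.0854, -0.005, -0.043, 0.0, 0.0, 0.0, -4.9], [0.0854, -0.001, -0.043, 0.0, 0.0, 0.0, -4.9], [0.0854, 0.003, -0.043, 0.0, 0.0, 0.0, -4.9], [0.0854, 0.006, -0.043, 0.001, 0.0, 0.0, -4.9]]
[[0.0854, 0.01, -0.042, 0.0, 0.0, 0.0, -4.8], [0.0854, 0.013, -0.042, 0.0, 0.0, 0.0, -4.9], [0.0854, 0.017, -0.04, 0.001, 0.0, 0.0, -4.9], [0.0854, 0.0203, -0.0378, -0.0001, 0.0, 0.0, -4.9]]
```

Call:
apply_moves:
  steps:
    - [0.0854,-0.025,-0.035,0,0,0,-4.9]
    - [0.0854,-0.022,-0.037,0.001,0,0,-4.9]
    - [0.0854,-0.019,-0.039,0,0,0,-4.9]
    - [0.0854,-0.016,-0.041,0,0,0,-4.8]
    - [0.0854,-0.012,-0.041,0,0,0,-4.9]
    - [0.0854,-0.008,-0.043,0,0,0,-4.9]
    - [0.0854,-0.005,-0.043,0,0,0,-4.9]
    - [0.0854,-0.001,-0.043,0,0,0,-4.9]
    - [0.0854,0.003,-0.043,0,0,0,-4.9]
    - [0.0854,0.006,-0.043,0,0,0,-4.9]

```text
time_s: 1.15
ee_pos: [0.4321, -0.1076, 0.3029]
tcp_rot: [3.142, -0.0, -0.302]
force: [0.3, -1.2, -0.2]
opening: 1.001
```

Call:
apply_moves:
  steps:
    - [0.0854,0.01,-0.042,0,0,0,-4.8]
    - [0.0854,0.013,-0.042,0,0,0,-4.9]
    - [0.0854,0.017,-0.04,0,0,0,-4.9]
    - [0.0854,0.02,-0.038,0,0,0,-4.9]
    - [0.0854,0,0,0,0,0,0]
    - [0.0854,0,0,0,0,0,0]

```text
time_s: 1.75
ee_pos: [0.5198, 0.0408, 0.3024]
tcp_rot: [3.142, 0.001, 0.036]
force: [0.2, -0.6, 0.3]
opening: 0.999
```

Run:
```python
from h import *
f=frame("wrist"); save(f,"w1.png"); print(tcp().round(4))
```

```text
[[ 9.994e-01  3.450e-02 -8.000e-04  5.195e-01]
 [ 3.450e-02 -9.994e-01 -2.000e-04  4.000e-02]
 [-8.000e-04  1.000e-04 -1.000e+00  3.026e-01]
 [ 0.000e+00  0.000e+00  0.000e+00  1.000e+00]]
```

View pics/w1.png

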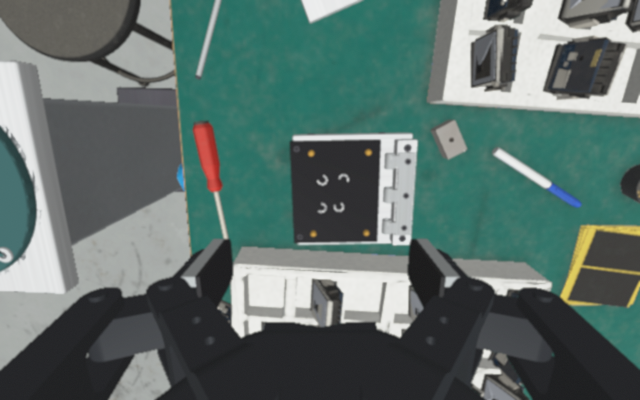

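The wrist view shows the seat at (292–380, 138–243), with plungers at (311,153), (368,152), (313,233) and (367,233). The chips are at (322,180), (344,178), (322,208) and (339,208), and the knuckles lie along column 390.

Run:
```python
from h import *
f=load("w1"); im=f["img"]; hsv=cv2.cvtColor(im,cv2.COLOR_BGR2HSV)
def blobs(m,lo,hi,roi):
    mm=np.zeros_like(m); x0,y0,x1,y1=roi; mm[y0:y1,x0:x1]=m[y0:y1,x0:x1]
    n,l,s,c=cv2.connectedComponentsWithStats(mm); return [(c[i],s[i]) for i in range(1,n) if lo<=s[i,4]<=hi]
m=cv2.inRange(hsv,(8,110,90),(30,255,255)); b=blobs(m,8,200,(292,138,382,244))
px=np.array([c for c,s in b]); print([int(s[4]) for c,s in b]); P=cast(f,px,.035); print(px.round(1),P.round(4))
# sort : by x then y
i=np.argsort(P[:,0]); A=P[i]; A=np.r_[A[:2][np.argsort(A[:2,1])],A[2:][np.argsort(A[2:,1])]]
M=np.array([[-28,-50],[-28,50],[38,-50],[38,50]])/1e3
a=M-M.mean(0); q=A[:,:2]-A[:,:2].mean(0); H=a.T@q; th=np.arctan2(H[0,1]-H[1,0],H[0,0]+H[1,1]); Rt=np.array([[np.cos(th),-np.sin(th)],[np.sin(th),np.cos(th)]])
seat=A[:,:2].mean(0)-Rt@M.mean(0); print("seat",seat.round(4),"yaw",np.degrees(th).round(2),"res mm",((q-a@Rt.T)*1e3).round(1).tolist())
print("axis",(seat+Rt@[.062,0]).round(4))
m=cv2.inRange(hsv,(0,0,120),(180,90,255)); b=blobs(m,10,200,(300,160,365,225))
for c,s in b:
    p=cast(f,[c],.032)[0]; print("chip",c.round(),s[4],(Rt.T@(p[:2]-seat)*1e3).round(1))
```

```text
[44, 42, 37, 38]
[[368.  152.1]
 [310.8 152.9]
 [313.  233.5]
 [365.9 232.6]] [[ 0.5743  0.068   0.035 ]
 [ 0.5088  0.0646  0.035 ]
 [ 0.5143 -0.0343  0.035 ]
 [ 0.5794 -0.0308  0.035 ]]
seat [0.5392 0.0166] yaw 3.04 res mm [[0.4, 0.5], [0.2, -0.4], [-0.4, 0.5], [-0.2, -0.6]]
axis [0.6011 0.0199]
chip [323. 181.] 53 [-14.5  15.9]
chip [344. 177.] 43 [10.7 20.5]
chip [323. 208.] 43 [-15.  -17.8]
chip [339. 208.] 49 [  4.6 -17.9]
```

```bash
python3 -c "
from h import *
C=plan(np.array([.52,.31,.30]),10,v=.045)
plan(np.array([.51,.46,.26]),-24,v=.045,T=C)"
```

```text
7 rows
[[0.0854, 0.001, -0.039, 0.0, 0.0, 0.0, -1.1], [0.0854, 0.003, -0.038, 0.001, 0.0, 0.0, -1.2], [0.0854, 0.002, -0.039, 0.0, 0.0, 0.0, -1.1], [0.0854, 0.004, -0.038, 0.0, 0.0, 0.0, -1.2], [0.0854, 0.005, -0.038, 0.001, 0.0, 0.0, -1.1], [0.0854, 0.005, -0.038, 0.0, 0.0, 0.0, -1.2], [0.0854, 0.0059, -0.0386, 0.0005, 0.0, 0.0, -1.1]]
5 rows
[[0.0854, 0.003, -0.03, 0.008, 0.0, 0.0, 6.8], [0.0854, 0.0, -0.03, 0.008, 0.0, 0.0, 6.8], [0.0854, -0.004, -0.03, 0.008, 0.0, 0.0, 6.8], [0.0854, -0.007, -0.029, 0.008, 0.0, 0.0, 6.8], [0.0854, -0.0111, -0.028, 0.008, 0.0, 0.0, 6.8]]
```

Call:
apply_moves:
  steps:
    - [0.0854,0.001,-0.039,0,0,0,-1.1]
    - [0.0854,0.003,-0.038,0,0,0,-1.2]
    - [0.0854,0.002,-0.039,0,0,0,-1.1]
    - [0.0854,0.004,-0.038,0,0,0,-1.2]
    - [0.0854,0.005,-0.038,0.001,0,0,-1.1]
    - [0.0854,0.005,-0.038,0,0,0,-1.2]
    - [0.0854,0.006,-0.039,0,0,0,-1.1]
    - [0.0854,0,0,0,0,0,0]
    - [0.0854,0,0,0,0,0,0]

```text
time_s: 2.7
ee_pos: [0.5202, 0.3099, 0.3018]
tcp_rot: [3.141, 0.0, 0.174]
force: [0.0, -0.5, -0.4]
opening: 1.005
```

```bash
python3 -c "
from h import *
f=frame('wrist'); save(f,'w2.png')"
```

Call:
apply_moves:
  steps:
    - [0.0854,0.003,-0.03,0.008,0,0,6.8]
    - [0.0854,0,-0.03,0.008,0,0,6.8]
    - [0.0854,-0.004,-0.03,0.008,0,0,6.8]
    - [0.0854,-0.007,-0.029,0.008,0,0,6.8]
    - [0.0854,-0.011,-0.028,0.008,0,0,6.8]
    - [0.0854,0,0,0,0,0,0]
    - [0.0854,0,0,0,0,0,0]

```text
time_s: 3.45
ee_pos: [0.5108, 0.4593, 0.2618]
tcp_rot: [3.141, 0.0, -0.419]
force: [-0.0, 0.1, 0.9]
opening: 0.999
```

```bash
python3 -c "
from h import *
f=frame('wrist'); save(f,'w3.png'); print(tcp().round(3))
a=load('w2')['img'];b=f['img']; cv2.imwrite('pics/m.png',np.vstack([a[:280,:],b[:300,:]]))"
```

```text
[[ 0.913 -0.407  0.     0.511]
 [-0.407 -0.913 -0.     0.459]
 [ 0.     0.    -1.     0.262]
 [ 0.     0.     0.     1.   ]]
```

View pics/m.png

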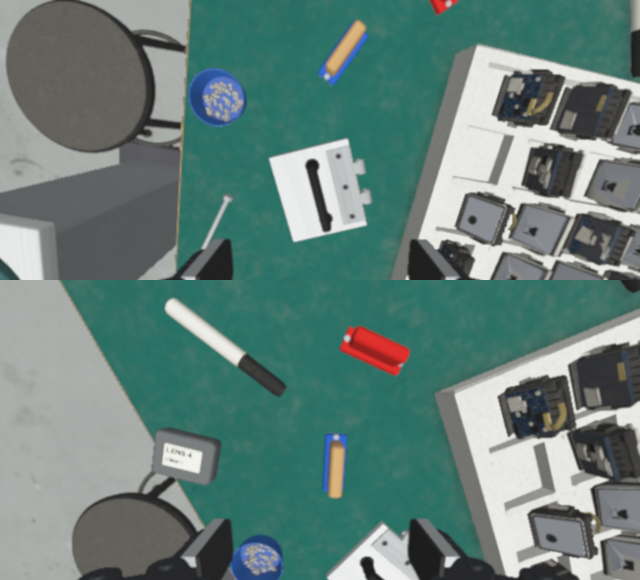

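Top half (w2): the lid's handle runs from (312,160) to (328,230). Bottom half (w3): the scraper's wooden grip is at about (336,190) in w3, with the red look-alike apart from it.

Run:
```python
from h import *
def biggest(m,roi):
    mm=np.zeros_like(m); x0,y0,x1,y1=roi; mm[y0:y1,x0:x1]=m[y0:y1,x0:x1]
    c=max(cv2.findContours(mm,cv2.RETR_EXTERNAL,cv2.CHAIN_APPROX_NONE)[0],key=cv2.contourArea); return c[:,0].astype(float)
def rect(f,c,z):
    P=cast(f,c,z)[:,:2]; (cx,cy),(w,h),a=cv2.minAreaRect((P*1e4).astype(np.float32)); 
    if w>h: a+=90; w,h=h,w   # a: short side direction
    a=(a+90)%180-90
    return (round(cx/10,1),round(cy/10,1)),(round(w/10,1),round(h/10,1)),round(a,1)
f=load("w3"); hsv=cv2.cvtColor(f["img"],cv2.COLOR_BGR2HSV)
c=biggest(cv2.inRange(hsv,(8,50,100),(25,220,255)),(310,140,360,230)); print("grip",c.min(0),c.max(0),rect(f,c,.053))
c=biggest(cv2.inRange(hsv,(5,50,60),(130,255,255))&~cv2.inRange(hsv,(60,0,0),(98,255,255)),(310,140,360,230)); print("foot z.01",rect(f,c,.008))
f=load("w2"); hsv=cv2.cvtColor(f["img"],cv2.COLOR_BGR2HSV)
c=biggest(cv2.inRange(hsv,(0,0,0),(180,255,60)),(300,150,335,235)); print("handle",c.min(0),c.max(0),rect(f,c,.046))
c=biggest(cv2.inRange(hsv,(0,0,110),(180,60,255)),(262,130,380,250)); 
for z in(.01,): print("plate+knuckles",rect(f,c,z))
ap=cv2.approxPolyDP(c.astype(np.float32),6,True)[:,0]; print(ap.tolist()); print(cast(f,ap,.01).round(4).tolist())
```

```text
grip [328. 161.] [343. 217.] ((523.8, 448.8), (13.1, 56.4), -26.1)
foot z.01 ((521.3, 442.5), (24.9, 74.8), -26.8)
handle [307. 160.] [330. 230.] ((524.3, 286.4), (12.0, 85.0), 23.5)
plate+knuckles ((529.9, 284.0), (114.2, 117.6), 23.8)
[[347.0, 138.0], [269.0, 157.0], [293.0, 241.0], [366.0, 225.0], [362.0, 205.0], [371.0, 202.0], [370.0, 192.0], [356.0, 178.0], [365.0, 168.0], [352.0, 159.0]]
[[0.5462, 0.3542, 0.01], [0.456, 0.315, 0.01], [0.5019, 0.2093, 0.01], [0.5928, 0.2483, 0.01], [0.5819, 0.2742, 0.01], [0.5924, 0.2802, 0.01], [0.5883, 0.2929, 0.01], [0.5671, 0.3076, 0.01], [0.5755, 0.322, 0.01], [0.5573, 0.3302, 0.01]]
```

```bash
python3 -c "
from h import *
plan(np.array([.523,.4475,.092]),-26.4,v=.035)"
```

```text
5 rows
[[0.0854, 0.003, 0.001, 0.034, 0.0, 0.0, 0.5], [0.0854, 0.003, 0.001, 0.034, 0.0, 0.0, 0.5], [0.0854, 0.003, 0.001, 0.034, 0.0, 0.0, 0.4], [0.0854, 0.004, 0.001, 0.034, 0.0, 0.0, 0.5], [0.0854, 0.0028, 0.0013, 0.0342, 0.0, 0.0, 0.5]]
```

Call:
apply_moves:
  steps:
    - [0.0854,0.008,0.003,0.034,0,0,0.8]
    - [0.0854,0.008,0.002,0.034,0,0,0.8]
    - [0.0854,0,0,0.034,0,0,0.8]
    - [0.0854,0,0,0.034,0,0,0]
    - [0.0854,0,0,0.034,0,0,0]
    - [0.0854,0,0,0,0,0,0]
  force: 40

```text
time_s: 4.1
ee_pos: [0.5218, 0.4467, 0.0887]
tcp_rot: [3.136, 0.003, -0.462]
force: [-0.5, -0.9, -0.3]
opening: 1.003
```

Call:
apply_moves:
  steps:
    - [0.0,0,0,0,0,0,0]
    - [0.0,0,0,0,0,0,0]
    - [0.0,0,0,0,0,0,0]
    - [0.0,0,0,0,0,0,0]
    - [0.0,0,0,0,0,0,0]
    - [0.0,0,0,0,0,0,0]
    - [0.0,0,0,0,0,0,0]
    - [0.0,0,0,0,0,0,0]

```text
time_s: 4.9
ee_pos: [0.5231, 0.4496, 0.0926]
tcp_rot: [-3.141, -0.001, -0.461]
force: [-0.6, -2.1, 7.5]
opening: 0.161
```

```bash
python3 -c "
from h import *
C=plan(np.array([.523,.449,.19]),-26.4,v=.035,op=0.)
C=plan(np.array([.5761,.0196,.19]),3,v=.04,op=0.,T=C)
plan(np.array([.5761,.0196,.14]),3,v=.025,op=0.,T=C)"
```

```text
3 rows
[[0.0, 0.0001, 0.0002, -0.0325, 0.0, 0.0, 0.0], [0.0, 0.0001, 0.0001, -0.0324, 0.0, 0.0, 0.0], [0.0, 0.0, 0.0002, -0.0325, 0.0, 0.0, 0.0]]
11 rows
[[0.0, 0.022, 0.033, 0.0, 0.0, 0.0, -2.7], [0.0, 0.02, 0.034, 0.0, 0.0, 0.0, -2.6], [0.0, 0.018, 0.034, 0.0, 0.0, 0.0, -2.7], [0.0, 0.017, 0.036, 0.0, 0.0, 0.0, -2.7], [0.0, 0.016, 0.036, 0.0, 0.0, 0.0, -2.7], [0.0, 0.013, 0.037, 0.0, 0.0, 0.0, -2.6], [0.0, 0.012, 0.038, 0.0, 0.0, 0.0, -2.7], [0.0, 0.01, 0.038, 0.0, 0.0, 0.0, -2.7], [0.0, 0.008, 0.038, 0.0, 0.0, 0.0, -2.7], [0.0, 0.006, 0.039, 0.0, 0.0, -0.1, -2.6]]
[[0.0, 0.0051, 0.0389, -0.0002, 0.0, 0.0, -2.7]]
3 rows
[[0.0, 0.0, 0.0, 0.0167, 0.0, 0.0, 0.0], [0.0, 0.0, 0.0, 0.0167, 0.0, 0.0, 0.0], [0.0, 0.0, 0.0, 0.0166, 0.0, 0.0, 0.0]]
```

Call:
apply_moves:
  steps:
    - [0.0,0,0,-0.02,0,0,0]
    - [0.0,0,0,-0.037,0,0,0]
    - [0.0,0,0,-0.035,0,0,0]

```text
time_s: 5.2
ee_pos: [0.5225, 0.4492, 0.1848]
tcp_rot: [3.141, 0.001, -0.461]
force: [0.4, -0.1, -1.8]
opening: 0.155
```

Call:
apply_moves:
  steps:
    - [0.0,0.022,0.033,0,0,0,-2.7]
    - [0.0,0.02,0.034,0,0,0,-2.6]
    - [0.0,0.018,0.034,0,0,0,-2.7]
    - [0.0,0.017,0.036,0,0,0,-2.7]
    - [0.0,0.016,0.036,0,0,0,-2.7]
    - [0.0,0.013,0.037,0,0,0,-2.6]
    - [0.0,0.012,0.038,0,0,0,-2.7]
    - [0.0,0.01,0.038,0,0,0,-2.7]
    - [0.0,0.008,0.038,0,0,0,-2.7]
    - [0.0,0.006,0.039,0,0,0,-2.6]

```text
time_s: 6.2
ee_pos: [0.5705, 0.0574, 0.184]
tcp_rot: [-3.142, -0.0, 0.007]
force: [-0.5, -0.6, -1.6]
opening: 0.163
```

Call:
apply_moves:
  steps:
    - [0.0,0.005,0.039,0,0,0,-2.7]
    - [0.0,0,0,0,0,0,0]
    - [0.0,0,0,0,0,0,0]

```text
time_s: 6.5
ee_pos: [0.5758, 0.0193, 0.1838]
tcp_rot: [-3.141, 0.0, 0.05]
force: [-0.1, -0.5, -1.2]
opening: 0.158
```

```bash
python3 -c "
from h import *
s=get_state();print(s['force'],s['ft_torque'],tcp(s)[:3,3])
plan(np.array([.5761,.0196,.135]),3,v=.025,op=0.)
f=frame('wrist'); save(f,'w4.png')"
```

```text
[-0.13397901 -0.5248373  -1.22567208] [0.00844879 0.01686766 0.02865017] [0.57578608 0.01934093 0.18378327]
2 rows
[[0.0, 0.0002, -0.0001, 0.0244, 0.0, 0.0, -0.1], [0.0, 0.0001, -0.0001, 0.0244, 0.0, 0.0, 0.0]]
```

View pics/w4.png

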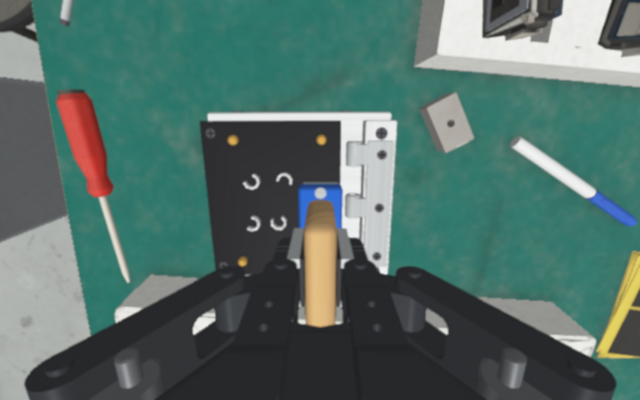

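The scraper is held upright, with its foot at (300–340,185), between the chips at columns 245–285 and the knuckles at column 355.

Call:
apply_moves:
  steps:
    - [0.0,0,0,0.025,0,0,-0.1]
    - [0.0,0,0,0.022,0,0,0]
    - [0.0,0,0,0.008,0,0,0]
    - [0.0,0,0,0.003,0,0,0]
    - [0.0,0,0,0.002,0,0,0]
    - [0.0,0,0,0,0,0,0]

```text
time_s: 7.15
ee_pos: [0.5762, 0.0202, 0.1245]
tcp_rot: [3.141, -0.001, 0.054]
force: [0.1, -0.1, -1.1]
opening: 0.157
```

```bash
python3 -c "
from h import *
f=load('w4');print(cast(f,[(320,185),(300,195),(342,195)],.105).round(4))
s=get_state();print(s['force'],s['ft_torque'],tcp(s)[:3,3])"
```

```text
[[0.5749 0.05   0.105 ]
 [0.5648 0.0441 0.105 ]
 [0.5867 0.0452 0.105 ]]
[ 0.14339741 -0.07569439 -1.09079902] [ 0.00393287 -0.0254984  -0.00731831] [0.57615514 0.0201511  0.12449794]
```

Call:
apply_moves:
  steps:
    - [0.0,0,0,0.001,0,0,0]
    - [0.0,0,0,0.001,0,0,0]
    - [0.0,0,0,0.0005,0,0,0]
    - [0.0,0,0,0,0,0,0]

```text
time_s: 7.55
ee_pos: [0.5762, 0.0199, 0.1226]
tcp_rot: [3.141, -0.002, 0.054]
force: [-3.5, 1.0, 12.9]
opening: 0.158
```

Call:
apply_moves:
  steps:
    - [0.0,-0.002,0,-0.0004,0,0,0]
    - [0.0,-0.005,0,0,0,0,0]
    - [0.0,-0.007,0,0,0,0,0]
    - [0.0,-0.008,0,0,0,0,0]
    - [0.0,-0.008,0,0,0,0,0]
    - [0.0,-0.008,0,0,0,0,0]
    - [0.0,-0.008,0,0,0,0,0]

```text
time_s: 8.25
ee_pos: [0.5306, 0.0173, 0.1226]
tcp_rot: [3.141, -0.003, 0.054]
force: [4.7, -0.3, 5.9]
opening: 0.158
```

Call:
apply_moves:
  steps:
    - [0.0,-0.008,0,0,0,0,0]
    - [0.0,-0.008,0,0,0,0,0]
    - [0.0,-0.008,0,0,0,0,0]
    - [0.0,-0.007,0,0,0,0,0]
    - [0.0,-0.006,0,0,0,0,0]
    - [0.0,-0.005,0,0,0,0,0]
    - [0.0,0,0,0,0,0,0]

```text
time_s: 8.95
ee_pos: [0.4881, 0.015, 0.1225]
tcp_rot: [3.141, -0.002, 0.054]
force: [-1.2, -0.8, 10.0]
opening: 0.157
```

```bash
python3 -c "
from h import *
f=frame('wrist'); save(f,'w5.png'); print(tcp().round(4)[:3,3])"
```

```text
[0.4881 0.015  0.1226]
```

View pics/w5.png

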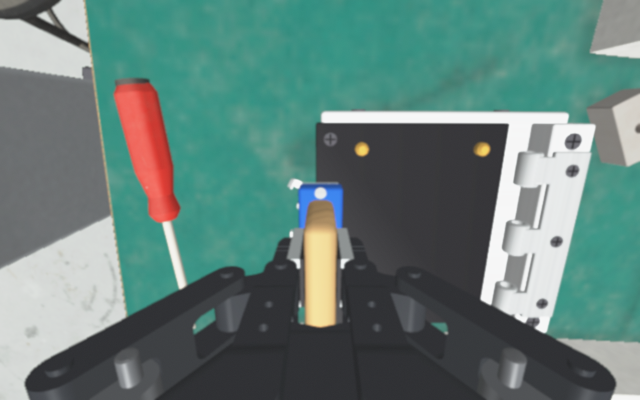

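Call:
apply_moves:
  steps:
    - [0.0,-0.004,0,0,0,0,0]
    - [0.0,0,0,-0.01,0,0,0]
    - [0.0,0,0,-0.03,0,0,0]
    - [0.0,0.01,-0.02,-0.025,0,0,0]
    - [0.0,0.015,-0.035,-0.01,0,0,0]
    - [0.0,0,-0.035,0,0,0,0]
    - [0.0,0,0,0,0,0,0]

```text
time_s: 9.7
ee_pos: [0.5037, 0.1091, 0.1975]
tcp_rot: [-3.141, -0.0, 0.057]
force: [-0.3, -0.2, -0.8]
opening: 0.154
```

Run:
```python
from h import *
f=frame('top'); save(f,'t2.png'); w=frame('wrist'); save(w,'w6.png')
c=cv2.resize(f['img'][125:265,330:470],(560,560),interpolation=cv2.INTER_CUBIC)
cv2.imwrite('pics/m2.png',np.hstack([c,]))
p=proj(f,[[.5,.4,.0]])
C=plan(np.array([.523,.449,.185]),-26.4,v=.04,op=0.)
```

```text
9 rows
[[0.0, 0.004, -0.038, 0.001, 0.0, 0.0, 3.3], [0.0, 0.002, -0.038, 0.002, 0.0, 0.0, 3.3], [0.0, 0.0, -0.038, 0.001, 0.0, 0.0, 3.3], [0.0, -0.002, -0.038, 0.001, 0.0, 0.0, 3.2], [0.0, -0.005, -0.038, 0.002, 0.0, 0.0, 3.3], [0.0, -0.006, -0.037, 0.001, 0.0, 0.0, 3.3], [0.0, -0.009, -0.038, 0.001, 0.0, 0.0, 3.3], [0.0, -0.011, -0.036, 0.002, 0.0, 0.0, 3.3], [0.0, -0.0127, -0.0359, 0.0009, 0.0, 0.0, 3.3]]
```

View pics/w6.png

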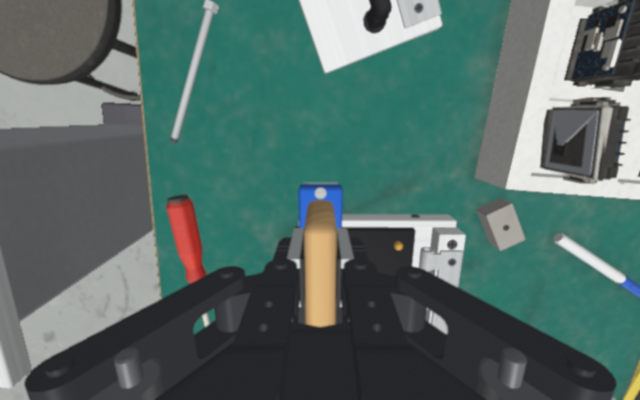

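View pics/m2.png

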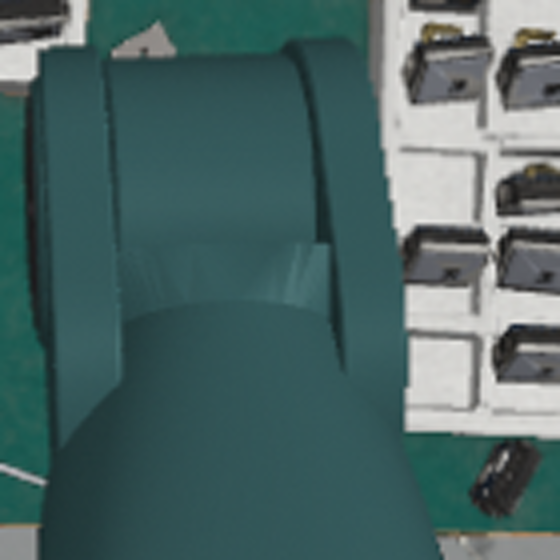

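The arm hides the fixture in this top view. I'll carry the scraper on to its place, then check the top camera before setting it down.

Call:
apply_moves:
  steps:
    - [0.0,0.004,-0.038,0.001,0,0,3.3]
    - [0.0,0.002,-0.038,0.002,0,0,3.3]
    - [0.0,0,-0.038,0.001,0,0,3.3]
    - [0.0,-0.002,-0.038,0.001,0,0,3.2]
    - [0.0,-0.005,-0.038,0.002,0,0,3.3]
    - [0.0,-0.006,-0.037,0.001,0,0,3.3]
    - [0.0,-0.009,-0.038,0.001,0,0,3.3]
    - [0.0,-0.011,-0.036,0.002,0,0,3.3]
    - [0.0,-0.013,-0.036,0.001,0,0,3.3]
    - [0.0,0,0,0,0,0,0]

```text
time_s: 10.8
ee_pos: [0.5238, 0.4512, 0.1839]
tcp_rot: [3.141, 0.001, -0.463]
force: [-1.0, -1.6, -1.9]
opening: 0.159
```

Run:
```python
from h import *
f=frame('top'); save(f,'t3.png')
hsv=cv2.cvtColor(f['img'],cv2.COLOR_BGR2HSV); g=f['img'].min(2)
th=np.radians(3.04);Rt=np.array([[np.cos(th),-np.sin(th)],[np.sin(th),np.cos(th)]]); seat=np.array([.5392,.0166])
def region(z,x0,x1,y0,y1,t):
    c=np.array([[x0,y0],[x1,y0],[x1,y1],[x0,y1]])@Rt.T+seat; px=proj(f,np.c_[c,[z]*4]).astype(np.int32)
    m=np.zeros(g.shape,np.uint8); cv2.fillPoly(m,[px],255); m&=((g>t)*255).astype(np.uint8)
    n,l,s,cc=cv2.connectedComponentsWithStats(m)
    for i in range(1,n): print("  ",cc[i].round(1),s[i,4],((cast(f,[cc[i]],z)[0,:2]-seat)@Rt*1e3).round(0))
print("seat");region(.03,-.048,.045,-.055,.055,110); print("bench front");region(0,-.14,-.062,-.06,.06,100)
cv2.imwrite('pics/m3.png',cv2.resize(f['img'][125:265,330:470],(560,560),interpolation=cv2.INTER_CUBIC))
plan(np.array([.523,.449,.0945]),-26.4,v=.03,op=0.)
```

```text
seat
bench front
   [401.8 207.7] 6 [-60. -36.]
   [386.5 209.7] 6 [-64.   8.]
   [393.5 208.5] 2 [-62. -12.]
   [396.  209.5] 2 [-65. -19.]
   [381.1 211.3] 7 [-69.  23.]
   [394.5 212. ] 2 [-72. -15.]
3 rows
[[0.0, -0.0002, 0.0002, 0.0299, 0.0, 0.0, 0.0], [0.0, -0.0002, 0.0002, 0.0298, 0.0, 0.0, 0.0], [0.0, -0.0002, 0.0002, 0.0299, 0.1, 0.0, -0.1]]
```

View pics/m3.png

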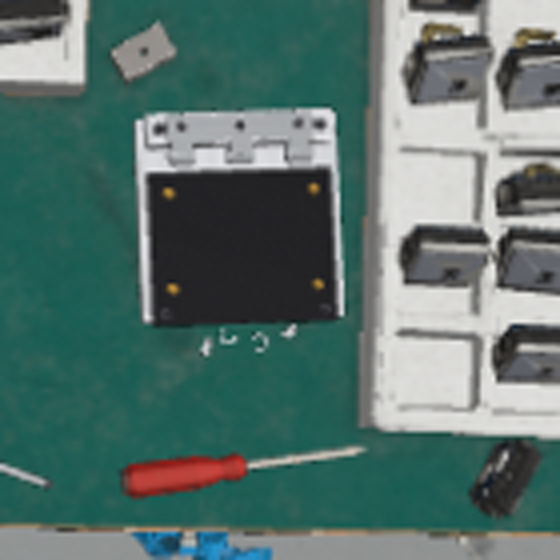

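All four chips lie on the bench before the front edge (crop (205,347), (228,338), (262,343), (290,330)), and the seat is clean. Now I'll set the scraper down.

Call:
apply_moves:
  steps:
    - [0.0,0,0,0.035,0,0,0]
    - [0.0,0,0,0.035,0,0,0]
    - [0.0,0,0,0.015,0,0,0]
    - [0.0,0,0,0.004,0,0,0]
    - [0.0,0,0,0.001,0,0,0]
    - [0.0,0,0,0.001,0,0,0]
    - [0.0,0,0,0,0,0,0]

```text
time_s: 11.55
ee_pos: [0.5242, 0.4487, 0.0949]
tcp_rot: [-3.14, -0.001, -0.463]
force: [0.1, -1.4, -1.4]
opening: 0.158
```

Call:
apply_moves:
  steps:
    - [0.0,0,0,0.0012,0,0,0]
    - [0.0,0,0,0.0008,0,0,0]
    - [0.0,0,0,0.0006,0,0,0]
    - [0.0,0,0,0,0,0,0]

```text
time_s: 11.95
ee_pos: [0.5239, 0.4488, 0.0926]
tcp_rot: [-3.141, -0.001, -0.462]
force: [-3.5, -3.5, 12.6]
opening: 0.156
```

Call:
apply_moves:
  steps:
    - [0.0854,0,0,0,0,0,0]
    - [0.0854,0,0,0,0,0,0]
    - [0.0854,0,0,0,0,0,0]
    - [0.0854,0,0,0,0,0,0]
    - [0.0854,0,0,-0.02,0,0,0]
    - [0.0854,0,0,-0.045,0,0,0]
    - [0.0854,0,0,-0.045,0,0,0]
    - [0.0854,0,0,-0.045,0,0,0]

```text
time_s: 12.75
ee_pos: [0.5235, 0.4485, 0.2479]
tcp_rot: [3.141, 0.0, -0.463]
force: [0.5, 0.4, 0.7]
opening: 1.001
```

```bash
python3 -c "
from h import *
print(get_state()['opening'],tcp()[:3,3])
plan(np.array([.536,.257,.27]),23.5,v=.04)"
```

```text
1.000616813025987 [0.52345636 0.44852431 0.24791131]
7 rows
[[0.0854, 0.014, 0.024, -0.003, 0.0, 0.0, -7.1], [0.0854, 0.011, 0.025, -0.003, 0.0, 0.0, -7.2], [0.0854, 0.007, 0.026, -0.003, 0.0, 0.0, -7.1], [0.0854, 0.004, 0.027, -0.004, 0.0, 0.0, -7.2], [0.0854, 0.001, 0.028, -0.003, 0.0, 0.0, -7.1], [0.0854, -0.002, 0.027, -0.003, 0.0, 0.0, -7.2], [0.0854, -0.0065, 0.0268, -0.0031, 0.0, 0.0, -7.1]]
```

Call:
apply_moves:
  steps:
    - [0.0854,0.014,0.024,-0.003,0,0,-7.1]
    - [0.0854,0.011,0.025,-0.003,0,0,-7.2]
    - [0.0854,0.007,0.026,-0.003,0,0,-7.1]
    - [0.0854,0.004,0.027,-0.004,0,0,-7.2]
    - [0.0854,0.001,0.028,-0.003,0,0,-7.1]
    - [0.0854,-0.002,0.027,-0.003,0,0,-7.2]
    - [0.0854,-0.006,0.027,-0.003,0,0,-7.1]
    - [0.0854,0,0,0,0,0,0]
    - [0.0854,0,0,0,0,0,0]

```text
time_s: 13.65
ee_pos: [0.5369, 0.2569, 0.2683]
tcp_rot: [-3.141, -0.0, 0.407]
force: [-0.5, -0.2, 0.7]
opening: 1.002
```

Run:
```python
from h import *
f=frame('wrist'); save(f,'w7.png'); t=frame('top'); save(t,'t4.png')
T=tcp(); print(T[:3,3])
hsv=cv2.cvtColor(f["img"],cv2.COLOR_BGR2HSV)
L=proj(f,[[.5243,.284,.02]])[0]; print(L)
x0,y0=(L-95).astype(int); x1,y1=(L+95).astype(int); y0=max(y0,0); y1=min(y1,300)
def big(m):
    mm=np.zeros_like(m); mm[y0:y1,x0:x1]=m[y0:y1,x0:x1]
    return max(cv2.findContours(mm,cv2.RETR_EXTERNAL,cv2.CHAIN_APPROX_NONE)[0],key=cv2.contourArea)[:,0].astype(np.float32)
def rect(c,z): return [np.round(v,1).tolist() for v in cv2.minAreaRect((cast(f,c,z)[:,:2]*1e3).astype(np.float32))]
for v in (50,70): print("handle",v,rect(big(cv2.inRange(hsv,(0,0,0),(180,255,v))),.046))
c=big(cv2.inRange(hsv,(0,0,90),(180,70,255))); ap=cv2.approxPolyDP(c,5,True)[:,0]; print(ap.tolist()); print(cast(f,ap,.01).round(4)[:,:2].tolist())
cv2.imwrite('pics/m4.png',cv2.resize(f['img'][y0:y1,x0:x1],None,fx=3,fy=3)); print(x0,y0)
```

```text
[0.5367329  0.2577138  0.26803128]
[318.71062399 149.64792136]
handle 50 [[523.7, 282.9], [10.6, 79.2], 23.5]
handle 70 [[523.8, 282.8], [12.5, 81.1], 23.5]
[[271.0, 97.0], [275.0, 200.0], [360.0, 201.0], [362.0, 177.0], [372.0, 176.0], [374.0, 166.0], [363.0, 159.0], [363.0, 142.0], [375.0, 138.0], [375.0, 125.0], [364.0, 123.0], [364.0, 97.0]]
[[0.4561, 0.3141], [0.501, 0.2094], [0.5923, 0.2474], [0.5822, 0.274], [0.5921, 0.2796], [0.5892, 0.2908], [0.5744, 0.2931], [0.5663, 0.3101], [0.5765, 0.3192], [0.5704, 0.3318], [0.5585, 0.3289], [0.5469, 0.3533]]
223 54
```

View pics/m4.png

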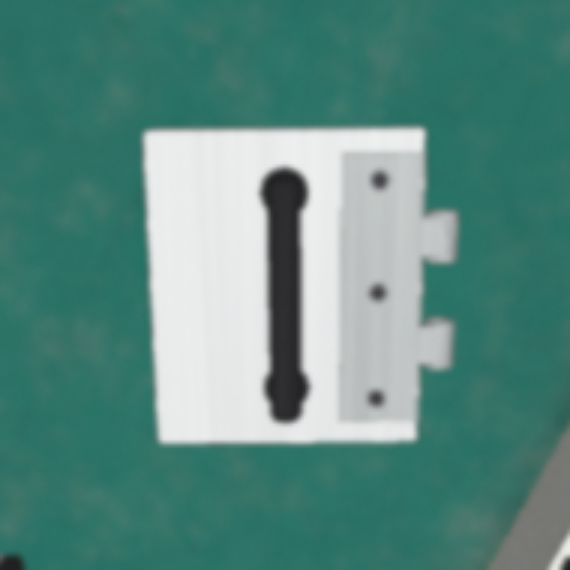

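The crop shows the lid's bar between wide post discs at crop (285,190) and (287,390), and the knuckles at (440,237) and (437,345). The plate corners give the centre as (0.524, 0.281) and the yaw as about 23.3°. The post discs explain the earlier handle bias.

```bash
python3 -c "
from h import *
plan(np.array([.5241,.2811,.092]),23.3,v=.03)"
```

```text
6 rows
[[0.0854, 0.0, -0.004, 0.029, 0.0, 0.0, 0.0], [0.0854, -0.001, -0.005, 0.03, 0.0, 0.0, 0.0], [0.0854, 0.0, -0.004, 0.029, 0.0, 0.0, 0.1], [0.0854, -0.001, -0.005, 0.029, 0.0, 0.0, 0.0], [0.0854, 0.0, -0.004, 0.03, 0.0, 0.0, 0.0], [0.0854, -0.0003, -0.0044, 0.029, 0.0, 0.0, 0.0]]
```

Call:
apply_moves:
  steps:
    - [0.0854,0,-0.01,0.029,0,0,0]
    - [0.0854,-0.001,-0.01,0.03,0,0,0]
    - [0.0854,-0.001,-0.006,0.03,0,0,0]
    - [0.0854,0,0,0.03,0,0,0]
    - [0.0854,0,0,0.03,0,0,0]
    - [0.0854,0,0,0.026,0,0,0]
    - [0.0854,0,0,0,0,0,0]
    - [0.0854,0,0,0,0,0,0]
  force: 40

```text
time_s: 14.55
ee_pos: [0.5245, 0.2808, 0.0935]
tcp_rot: [-3.142, 0.0, 0.41]
force: [0.7, -1.0, 0.6]
opening: 0.998
```

```bash
python3 -c "
from h import *
plan(np.array([.5241,.2811,.092]),23.3,v=.03)"
```

```text
1 rows
[[0.0854, -0.0002, -0.0005, 0.0015, 0.0, 0.0, 0.2]]
```

Call:
apply_moves:
  steps:
    - [0.0854,0,0,0.0015,0,0,0]
    - [0,0,0,0,0,0,0]
    - [0,0,0,0,0,0,0]
    - [0,0,0,0,0,0,0]
    - [0,0,0,0,0,0,0]
    - [0,0,0,0,0,0,0]
    - [0,0,0,0,0,0,0]
    - [0,0,0,0,0,0,0]
  force: 60

```text
time_s: 15.35
ee_pos: [0.5247, 0.2802, 0.0919]
tcp_rot: [3.142, -0.0, 0.41]
force: [-1.0, -1.3, 5.5]
opening: 0.128
```

Run:
```python
from h import *
s=get_state(); T=tcp(s); print(s['force'],s['ft_torque'],T.round(4),s['opening'])
f=frame('wrist'); save(f,'w8.png')
```

```text
[-1.00068807 -1.33393325  5.48803453] [-0.08781005  0.21122952 -0.00519202] [[ 9.171e-01  3.987e-01  4.000e-04  5.247e-01]
 [ 3.987e-01 -9.171e-01  1.000e-04  2.802e-01]
 [ 4.000e-04  1.000e-04 -1.000e+00  9.190e-02]
 [ 0.000e+00  0.000e+00  0.000e+00  1.000e+00]] 0.12801745597549835
```

View pics/w8.png

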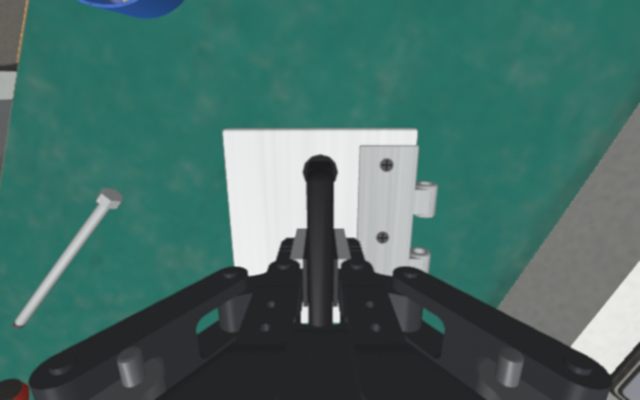

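The handle is gripped. The plate's far edge is at row 129 from (223) to (417), and the +y knuckle is at (426,182–217).

Run:
```python
from h import *
f=load('w8'); T=tcp(); g=cv2.cvtColor(f['img'],cv2.COLOR_BGR2GRAY).astype(float)
def sub(line):  # strongest edge location
    d=np.abs(np.diff(cv2.GaussianBlur(line.reshape(1,-1),(5,1),0)[0])); i=d.argmax(); s=slice(max(i-3,0),i+4); return (np.arange(len(d))[s]*d[s]).sum()/d[s].sum()+.5
tl=lambda p,z:(cast(f,[p],z)-T[:3,3])@T[:3,:3]*1e3
for u in (240,280,360,400):
    v=115+sub(g[115:140,u-2:u+3].mean(1)); print("edge",u,round(v,1),tl((u,v),.010).round(1))
for v in(140,200,240):
    u=212+sub(g[v-2:v+3,212:250].mean(0)); print("left",round(u,1),v,tl((u,v),.010).round(1))
r=g[165:235,424:432].mean(1); print(r.round().astype(int).tolist())
for v in (181,217): print("kn",tl((428,v),.010).round(1))
```

```text
edge 240 129.3 [[-39.8 -58.5  81.9]]
edge 280 129.2 [[-19.6 -58.5  81.9]]
edge 360 128.8 [[ 20.7 -58.7  81.9]]
edge 400 128.7 [[ 40.8 -58.8  81.9]]
left 222.8 140 [[-49.  -53.2  81.9]]
left 227.8 200 [[-49.  -21.5  81.9]]
left 231.5 240 [[-48.9   1.8  81.9]]
[90, 91, 90, 91, 91, 91, 91, 91, 91, 91, 92, 92, 91, 92, 91, 95, 113, 140, 153, 144, 136, 150, 168, 175, 176, 184, 190, 191, 190, 190, 190, 190, 190, 190, 190, 191, 190, 190, 189, 189, 189, 189, 189, 189, 189, 188, 188, 187, 186, 184, 184, 176, 145, 110, 95, 92, 93, 93, 92, 92, 93, 93, 92, 93, 92, 92, 92, 92, 92, 92]
kn [[ 57.5 -31.8  81.9]]
kn [[ 59.5 -11.8  81.9]]
```

```bash
python3 -c "
from h import *
C=plan(np.array([.5247,.2802,.20]),23.5,v=.03,op=0.)
C=plan(np.array([.5427,.0160,.20]),3.04,v=.03,op=0.,T=C)
"
```

```text
4 rows
[[0.0, 0.0, 0.0, -0.027, 0.0, 0.0, 0.0], [0.0, 0.0, 0.0, -0.027, 0.0, 0.0, 0.0], [0.0, 0.0, 0.0, -0.027, 0.0, 0.0, 0.0], [0.0, 0.0001, -0.0001, -0.0271, 0.0, 0.0, 0.0]]
9 rows
[[0.0, -0.01, 0.028, 0.0, 0.0, 0.0, 2.3], [0.0, -0.009, 0.028, 0.0, 0.0, 0.0, 2.2], [0.0, -0.007, 0.028, 0.0, 0.0, 0.0, 2.3], [0.0, -0.007, 0.029, 0.0, 0.0, 0.0, 2.3], [0.0, -0.005, 0.029, 0.0, 0.0, 0.0, 2.3], [0.0, -0.004, 0.029, 0.0, 0.0, 0.0, 2.2], [0.0, -0.003, 0.029, 0.0, 0.0, 0.0, 2.3], [0.0, -0.002, 0.03, 0.0, 0.0, 0.0, 2.3], [0.0, -0.0011, 0.0291, 0.0, 0.0, 0.0, 2.3]]
```

Call:
apply_moves:
  steps:
    - [0,0,0,-0.01,0,0,0]
    - [0,0,0,-0.022,0,0,0]
    - [0,0,0,-0.03,0,0,0]
    - [0,0,0,-0.03,0,0,0]
    - [0,0,0,-0.016,0,0,0]
  force: 80

```text
time_s: 15.9
ee_pos: [0.5249, 0.2803, 0.2025]
tcp_rot: [3.142, -0.002, 0.41]
force: [1.0, 0.4, -2.4]
opening: 0.127
```

Call:
apply_moves:
  steps:
    - [0,-0.01,0.028,0,0,0,2.3]
    - [0,-0.009,0.028,0,0,0,2.2]
    - [0,-0.007,0.028,0,0,0,2.3]
    - [0,-0.007,0.029,0,0,0,2.3]
    - [0,-0.005,0.029,0,0,0,2.3]
    - [0,-0.004,0.029,0,0,0,2.2]
    - [0,-0.003,0.029,0,0,0,2.3]
    - [0,-0.002,0.03,0,0,0,2.3]
    - [0,-0.001,0.029,0,0,0,2.3]
    - [0,0,0,0,0,0,0]

```text
time_s: 16.9
ee_pos: [0.5428, 0.0133, 0.2]
tcp_rot: [3.141, 0.0, 0.048]
force: [0.4, -0.1, -2.1]
opening: 0.125
```

```bash
python3 -c "
from h import *
s=get_state();print(s['force'],s['ft_torque'],s['opening'])
C=plan(np.array([.5427,.0160,.142]),3.04,v=.025,op=0.)
"
```

```text
[ 0.36061705 -0.07650229 -2.07662999] [0.06547915 0.01213321 0.02361798] 0.12525122791631804
3 rows
[[0.0, 0.0, -0.0009, 0.0193, 0.0, 0.0, -0.1], [0.0, 0.0, -0.0009, 0.0194, 0.0, 0.0, -0.1], [0.0, 0.0001, -0.001, 0.0193, 0.0, 0.0, -0.1]]
```

Call:
apply_moves:
  steps:
    - [0,0,-0.001,0.019,0,0,0]
    - [0,0,0,0.019,0,0,0]
    - [0,0,0,0.014,0,0,0]
    - [0,0,0,0.004,0,0,0]
    - [0,0,0,0,0,0,0]
    - [0,0,0,0,0,0,0]

```text
time_s: 17.5
ee_pos: [0.5429, 0.0172, 0.1445]
tcp_rot: [3.142, -0.001, 0.053]
force: [0.1, 0.6, -1.7]
opening: 0.123
```

Run:
```python
from h import *
s=get_state();print(s['force'],s['ft_torque'])
f=frame('wrist'); save(f,'w9.png')
C=plan(np.array([.5427,.0160,.139]),3.04,v=.025,op=0.); print([get_state()['ee_pos'].round(4) for i in range(3)])
cv2.imwrite('pics/m5.png',cv2.resize(f['img'][100:330,200:470],None,fx=2.6,fy=2.6,interpolation=cv2.INTER_CUBIC))
```

```text
[ 0.12827568  0.63950063 -1.69215644] [-0.00498273 -0.01196133  0.05879198]
1 rows
[[0.0, -0.0004, 0.0011, 0.0055, 0.0, -0.1, 0.0]]
[array([0.543 , 0.0171, 0.1445]), array([0.543 , 0.0171, 0.1445]), array([0.543 , 0.0171, 0.1445])]
```

View pics/m5.png

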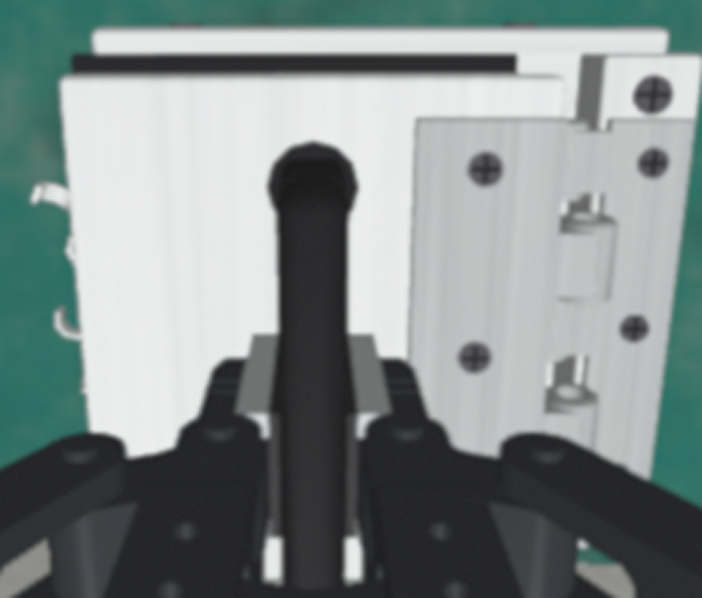

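The lid hovers with its knuckles over the gaps (crop (585,260), (570,420)). The seat's far edge is at crop row 55 and the lid's at row 75.

Run:
```python
from h import *
f=load('w9'); T=tcp(); g=cv2.cvtColor(f['img'],cv2.COLOR_BGR2GRAY).astype(float)
tl=lambda p,z:((cast(f,[p],z)-T[:3,3])@T[:3,:3]*1e3).round(2)[0]
zl=T[2,3]-.0919+.010
def edge(l,sign):
    d=sign*np.diff(cv2.GaussianBlur(l.reshape(1,-1),(3,1),0)[0]); i=d.argmax(); s=slice(max(i-2,0),i+3); w=d[s].clip(0); return (np.arange(len(d))[s]*w).sum()/w.sum()+.5
for u in (250,290,330,380):
    l=g[112:138,u-2:u+3].mean(1); a=112+edge(l,-1); b=112+edge(l,1)
    print(u,round(a,1),round(b,1),"seat",tl((u,a),.030),"lid",tl((u,b),zl))
for v in (123,125):
    l=g[v-1:v+2,215:240].mean(0); a=215+edge(l,-1); print("seat left",a,tl((a,v),.03))
for v in (135,145,160):
    l=g[v-1:v+2,215:240].mean(0); b=215+edge(l,1); print("lid left",b,tl((b,v),zl))
```

```text
250 120.5 128.5 seat [-42.   -62.63 114.47] lid [-34.65 -59.2   81.85]
290 120.4 128.5 seat [-17.67 -62.67 114.49] lid [-14.52 -59.18  81.87]
330 120.4 127.9 seat [  6.62 -62.66 114.52] lid [  5.59 -59.48  81.9 ]
380 120.4 127.9 seat [ 37.02 -62.66 114.56] lid [ 30.74 -59.49  81.93]
seat left 226.83274647887325 [-56.24 -61.21 114.45]
seat left 227.19160583941607 [-56.12 -60.02 114.45]
lid left 222.711337030191 [-48.7  -56.02  81.84]
lid left 223.51901366607248 [-48.71 -51.    81.84]
lid left 224.78580362726706 [-48.7  -43.31  81.84]
```

Call:
apply_moves:
  steps:
    - [0,-0.0005,0.0024,0.002,0,0,0.2]
    - [0,0,0,0.003,0,0,0]
    - [0,0,0,0.002,0,0,0]
    - [0,0,0,0.001,0,0,0]
    - [0,0,0,0,0,0,0]
    - [0,0,0,0,0,0,0]

```text
time_s: 18.15
ee_pos: [0.5422, 0.0146, 0.1357]
tcp_rot: [3.142, 0.0, 0.049]
force: [0.1, -0.5, -2.8]
opening: 0.122
```

Call:
apply_moves:
  steps:
    - [0,0,0,0.002,0,0,0]
    - [0,0,0,0.001,0,0,0]
    - [0,0,0,0.001,0,0,0]
    - [0,0,0,0,0,0,0]

```text
time_s: 18.55
ee_pos: [0.5421, 0.0146, 0.1315]
tcp_rot: [-3.142, 0.0, 0.049]
force: [0.0, 0.4, -2.3]
opening: 0.124
```

Call:
apply_moves:
  steps:
    - [0,0,0,0.001,0,0,0]
    - [0,0,0,0.001,0,0,0]
    - [0,0,0,0.001,0,0,0]
    - [0,0,0,0,0,0,0]

```text
time_s: 18.95
ee_pos: [0.5421, 0.0146, 0.1285]
tcp_rot: [-3.142, 0.0, 0.049]
force: [0.4, 0.4, -1.8]
opening: 0.124
```

Call:
apply_moves:
  steps:
    - [0,0,0,0.001,0,0,0]
    - [0,0,0,0.001,0,0,0]
    - [0,0,0,0,0,0,0]

```text
time_s: 19.25
ee_pos: [0.5423, 0.0145, 0.1268]
tcp_rot: [3.142, -0.0, 0.049]
force: [-1.0, -0.4, 2.8]
opening: 0.122
```

The plungers touch at the height predicted. I'll feel the side play now.

Call:
apply_moves:
  steps:
    - [0,0,0.0007,0,0,0,0]
    - [0,0,0.0007,0,0,0,0]
    - [0,0,0,0,0,0,0]

```text
time_s: 19.55
ee_pos: [0.5424, 0.0132, 0.1268]
tcp_rot: [-3.141, -0.0, 0.049]
force: [0.0, 2.7, 2.4]
opening: 0.126
```

Call:
apply_moves:
  steps:
    - [0,0,-0.0014,0,0,0,0]
    - [0,0,-0.0007,0,0,0,0]
    - [0,0,-0.0007,0,0,0,0]
    - [0,0,0,0,0,0,0]

```text
time_s: 19.95
ee_pos: [0.5423, 0.0159, 0.1268]
tcp_rot: [3.141, -0.0, 0.049]
force: [0.1, -3.1, 2.3]
opening: 0.124
```

Call:
apply_moves:
  steps:
    - [0,0,-0.0005,0,0,0,0]
    - [0,0,-0.0005,0,0,0,0]
    - [0,0,0,0,0,0,0]

```text
time_s: 20.25
ee_pos: [0.5422, 0.017, 0.1267]
tcp_rot: [3.141, -0.0, 0.049]
force: [0.5, -3.8, 2.9]
opening: 0.123
```

Call:
apply_moves:
  steps:
    - [0,0,0.002,0,0,0,0]
    - [0,0,0.001,0,0,0,0]
    - [0,0,0.0004,0,0,0,0]
    - [0,0,0.0004,0,0,0,0]
    - [0,0,0,0,0,0,0]

```text
time_s: 20.75
ee_pos: [0.5422, 0.0133, 0.1266]
tcp_rot: [-3.141, 0.0, 0.049]
force: [-0.4, 3.4, 2.4]
opening: 0.123
```

Call:
apply_moves:
  steps:
    - [0,0,0.0005,0,0,0,0]
    - [0,0,0.0005,0,0,0,0]
    - [0,0,0,0,0,0,0]

```text
time_s: 21.05
ee_pos: [0.5422, 0.0126, 0.1266]
tcp_rot: [-3.14, 0.0, 0.049]
force: [-0.7, 7.2, 1.9]
opening: 0.125
```

Call:
apply_moves:
  steps:
    - [0,0,-0.003,0,0,0,0]
    - [0,0,-0.001,0,0,0,0]
    - [0,0,-0.0005,0,0,0,0]
    - [0,0,-0.0005,0,0,0,0]
    - [0,0,0,0,0,0,0]

```text
time_s: 21.55
ee_pos: [0.5422, 0.017, 0.1267]
tcp_rot: [3.141, -0.0, 0.049]
force: [0.4, -2.5, 2.0]
opening: 0.127
```

Call:
apply_moves:
  steps:
    - [0,0,-0.0005,0,0,0,0]
    - [0,0,-0.0005,0,0,0,0]
    - [0,0,0,0,0,0,0]

```text
time_s: 21.85
ee_pos: [0.5421, 0.0177, 0.1267]
tcp_rot: [3.14, 0.0, 0.048]
force: [-0.6, -7.4, 2.4]
opening: 0.128
```

Call:
apply_moves:
  steps:
    - [0,0,0.0015,0,0,0,0]
    - [0,0,0.0014,0,0,0,0]
    - [0,0,-0.0003,0,0,0,0]
    - [0,0.001,0,0,0,0,0]
    - [0,0.0005,0,0,0,0,0]
    - [0,0,0,0,0,0,0]

```text
time_s: 22.45
ee_pos: [0.5434, 0.0157, 0.1265]
tcp_rot: [3.142, 0.001, 0.049]
force: [-3.2, -0.2, 2.6]
opening: 0.12
```

Call:
apply_moves:
  steps:
    - [0,0.0005,0,0,0,0,0]
    - [0,0.0005,0,0,0,0,0]
    - [0,0,0,0,0,0,0]

```text
time_s: 22.75
ee_pos: [0.5447, 0.0157, 0.1267]
tcp_rot: [3.142, 0.0, 0.049]
force: [-3.3, 0.9, 3.2]
opening: 0.123
```

Call:
apply_moves:
  steps:
    - [0,0.0005,0,0,0,0,0]
    - [0,0.0005,0,0,0,0,0]
    - [0,0,0,0,0,0,0]

```text
time_s: 23.05
ee_pos: [0.5451, 0.0156, 0.1266]
tcp_rot: [3.141, 0.001, 0.049]
force: [-7.6, -1.6, 5.5]
opening: 0.126
```

Call:
apply_moves:
  steps:
    - [0,0.0005,0,0,0,0,0]
    - [0,0,0,0,0,0,0]

```text
time_s: 23.25
ee_pos: [0.5452, 0.0156, 0.1266]
tcp_rot: [3.141, 0.002, 0.049]
force: [-9.5, -2.1, 7.5]
opening: 0.124
```

Call:
apply_moves:
  steps:
    - [0,-0.0014,0.0004,0,0,0,0]
    - [0,-0.0012,0,0,0,0,0]
    - [0,0.0003,0,0,0,0,0]
    - [0,0,0,0.001,0,0,0]
    - [0,0,0,0.001,0,0,0]
    - [0,0,0,0.001,0,0,0]
    - [0,0,0,0.001,0,0,0]
    - [0,0,0,0,0,0,0]
  force: 100

```text
time_s: 24.05
ee_pos: [0.5444, 0.0152, 0.1229]
tcp_rot: [3.141, -0.001, 0.049]
force: [1.1, 1.0, 7.5]
opening: 0.123
```

Call:
apply_moves:
  steps:
    - [0,-0.0005,0,0,0,0,0]
    - [0,0,0,0,0,0,0]

```text
time_s: 24.25
ee_pos: [0.5441, 0.0152, 0.1231]
tcp_rot: [3.142, -0.002, 0.049]
force: [1.3, 1.8, 7.2]
opening: 0.119
```

Call:
apply_moves:
  steps:
    - [0,-0.0005,0,0,0,0,0]
    - [0,0,0,0.0008,0,0,0]
    - [0,0,0,0,0,0,0]

```text
time_s: 24.55
ee_pos: [0.544, 0.0152, 0.1225]
tcp_rot: [3.142, -0.003, 0.049]
force: [3.6, 2.2, 8.6]
opening: 0.121
```

Call:
apply_moves:
  steps:
    - [0,0,0,-0.002,0,0,0]
    - [0,-0.0008,0,0,0,0,0]
    - [0,0,0,0,0,0,0]

```text
time_s: 24.85
ee_pos: [0.5433, 0.015, 0.1245]
tcp_rot: [3.141, -0.003, 0.049]
force: [4.2, 0.6, 5.3]
opening: 0.117
```

```bash
python3 -c "
from h import *
for i in range(2):
    s=get_state();print(s['ee_pos'].round(4),s['tcp_rot'].round(4),s['force'].round(1),s['ft_torque'].round(2))"
```

```text
[0.5433 0.015  0.1245] [ 3.1412e+00 -2.9000e-03  4.8700e-02] [4.2 0.6 5.3] [ 0.29 -1.01  0.01]
[0.5433 0.015  0.1245] [ 3.1412e+00 -2.9000e-03  4.8700e-02] [4.2 0.6 5.3] [ 0.29 -1.01  0.01]
```

Call:
apply_moves:
  steps:
    - [0,0.0004,0,0,0,0,0]
    - [0,0,0,0.001,0,0,0]
    - [0,0,0,0.001,0,0,0]
    - [0,0,0,0.0005,0,0,0]
    - [0,0,0,0,0,0,0]

```text
time_s: 25.35
ee_pos: [0.5436, 0.0151, 0.1221]
tcp_rot: [3.141, -0.003, 0.049]
force: [2.3, 2.1, 9.9]
opening: 0.121
```

Call:
apply_moves:
  steps:
    - [0,0,0,0.0005,0,0,0]
    - [0,0,0,0.0005,0,0,0]
    - [0,0,0,0,0,0,0]

```text
time_s: 25.65
ee_pos: [0.5436, 0.0151, 0.122]
tcp_rot: [3.141, -0.003, 0.049]
force: [-2.2, 1.8, 26.2]
opening: 0.117
```

Call:
apply_moves:
  steps:
    - [0,0,0,0,0,-0.15,0]
    - [0,0,0,0,0,0,0]
    - [0,0,0,0,0,0,0]

```text
time_s: 25.95
ee_pos: [0.5437, 0.0151, 0.122]
tcp_rot: [3.141, -0.001, 0.049]
force: [-0.5, 3.0, 25.4]
opening: 0.12
```

Run:
```python
from h import *
s=get_state();print(s['ee_pos'].round(4),s['tcp_rot'].round(4),s['force'].round(1),s['ft_torque'].round(2),s['opening'])
f=frame('wrist'); save(f,'w10.png'); t=frame('scene'); save(t,'s2.png')
T=tcp(); g=cv2.cvtColor(f['img'],cv2.COLOR_BGR2GRAY).astype(float)
tl=lambda p,z:((cast(f,[p],z)-T[:3,3])@T[:3,:3]*1e3).round(2)[0]
def edge(l,sign):
    d=sign*np.diff(cv2.GaussianBlur(l.reshape(1,-1),(3,1),0)[0]); i=d.argmax(); s=slice(max(i-2,0),i+3); w=d[s].clip(0); return (np.arange(len(d))[s]*w).sum()/w.sum()+.5
for u in (250,290,330,380):
    l=g[105:140,u-2:u+3].mean(1); a=105+edge(l,-1); b=105+edge(l,1); print(u,round(a,1),round(b,1),"seat",tl((u,a),.030),"lid",tl((u,b),.040))
```

```text
[0.5437 0.0151 0.122 ] [ 3.1411e+00 -1.1000e-03  4.8800e-02] [-0.5  3.  25.4] [0.45 0.33 0.05] 0.12027635466593894
250 117.5 128.5 seat [-36.54 -64.46  91.93] lid [-34.55 -59.13  81.94]
290 117.1 127.9 seat [-15.24 -64.59  91.95] lid [-14.39 -59.41  81.96]
330 116.6 127.8 seat [  6.02 -64.84  91.98] lid [  5.73 -59.41  81.98]
380 116.5 127.9 seat [ 32.6  -64.91  92.01] lid [ 30.91 -59.41  82.01]
```

Run:
```python
from h import *
f=load('w10'); T=tcp(); g=cv2.cvtColor(f['img'],cv2.COLOR_BGR2GRAY).astype(float)
tl=lambda p,z:((cast(f,[p],z)-T[:3,3])@T[:3,:3]*1e3).round(2)[0]
for v in (121,124,150,165,200):
    l=g[v-1:v+2,195:245].mean(0); d=np.diff(cv2.GaussianBlur(l.reshape(1,-1),(3,1),0)[0])
    for sgn,z,n in((-1,.03,"seat"),(1,.04,"lid")):
        e=sgn*d; i=e.argmax(); s=slice(max(i-2,0),i+3); w=e[s].clip(0); u=195.5+(np.arange(len(d))[s]*w).sum()/w.sum(); print(v,n,round(u,1),e.max().round(),tl((u,v),z))
s=load('s2')
```

```text
121 seat 212.2 15.0 [-56.91 -62.7   91.91]
121 lid 201.6 0.0 [-58.62 -62.87  81.91]
124 seat 212.5 16.0 [-56.86 -61.14  91.91]
124 lid 227.8 0.0 [-45.58 -61.37  81.92]
150 seat 214.7 12.0 [-56.97 -47.27  91.92]
150 lid 223.6 57.0 [-48.79 -48.37  81.93]
165 seat 216.4 17.0 [-56.76 -38.99  91.92]
165 lid 224.7 56.0 [-48.86 -40.61  81.93]
200 seat 217.1 32.0 [-58.23 -18.78  91.93]
200 lid 227.7 57.0 [-48.87 -21.66  81.94]
```

Call:
apply_moves:
  steps:
    - [0,0,0,-0.001,0,0,0]
    - [0,-0.0005,0,0,0,0,0]
    - [0,0,0,0,0,0,0]
    - [0,0,0,0.0005,0,0,0]
    - [0,0,0,0.0005,0,0,0]
    - [0,0,0,0,0,0,0]
    - [0,0,0,0,0,0,0]

```text
time_s: 26.75
ee_pos: [0.5436, 0.0151, 0.122]
tcp_rot: [3.141, -0.002, 0.049]
force: [1.2, 2.7, 23.6]
opening: 0.12
```

Run:
```python
from h import *
s=get_state();print(s['ee_pos'].round(4),s['tcp_rot'].round(4),s['force'].round(1),s['ft_torque'].round(2),s['opening'])
```

```text
[0.5436 0.0151 0.122 ] [ 3.1412e+00 -1.8000e-03  4.8900e-02] [ 1.2  2.7 23.6] [ 0.53 -0.15  0.03] 0.11979371286726742
```

```bash
python3 -c "
from h import *
print(job_done()); s=get_state(); print(s['time_s'],s['ee_pos'].round(4),s['force'].round(1))"
```

```text
the job is handed in; nothing more can be done
None
the job is handed in; nothing more can be done
```

The job is handed in after about 27 s of robot time, with the lid pressed flat on the seat and still held by its handle.

- **Chips:** I pushed all four off the front edge with the scraper in one pass. The top camera then showed a bare seat and four chips on the bench.
- **Scraper:** I stood it back at its old place and let it go once it touched the bench. I took no close-up picture of it after the release.
- **Lid:** The knuckles meshed without sideways force, and the plungers touched at the height I had worked out. I felt the play both ways along the hinge and against the jamb, and set the lid from those contacts.
- **Last checks:**
  - The tool height is 122.0 mm against 121.9 mm expected when flush. The hand pushes down with about 24 N, against the plungers' 11.5 N, with about 100 N of grip.
  - Along x the lid is about 0.2 mm towards the jamb by touch. The last picture, taken before a final correction of about 0.1 mm, put it at about 0.5 mm.
  - Along the hinge, touch says the lid is centred. The picture puts it about 0.6 mm to one side, within the 1.75 mm of play.

I had no picture looking through the knuckle holes, so their alignment rests on the touch and edge measurements above.

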